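Open the tin rack and put the polishing-compound tin away

ROBOT

A 7-joint arm with a two-finger parallel gripper is mounted at the origin on the work surface. World frame = base frame: x ahead of the robot, y to its left, z up, the work surface at z = 0. Lengths are in m, angles in rad, forces in N, time in s.
With the tool pointing down it reaches from about 0.4 to 0.85 m from the base axis. Payload 4.5 kg.
Tool frame: the origin (TCP) lies between the finger pads; the fingertips stand 11 mm ahead of it and the grasp point (between the pads) lies 8 mm behind it (r.tip_reach is the distance from the TCP to the fingertips, in m); x points along the fingers, y is the direction in which the jaws open and shut, and the axes are right-handed (so a half turn about x gives the same grasp; the last joint's range is limited). The gripper opens to 88 mm and grips with 3 to 60 N. Pads are 18 mm wide; open, the fingers measure 123 mm over their backs; the gripper's body (75 mm by 187 mm) begins 45 mm behind the grasp point.
Start: joints at [1.166, 0.689, -0.195, 1.565, 0.157, 0.902, -0.215], TCP at [0.266, -0.566, 0.25] pointing down, gripper open.
Joint ranges: [-3.01, 3.01], [-0.46, 2.08], [-1.47, 1.51], [0.13, 2.56], [-1, 4.14], [0.04, 2.09], [-2.66, 2.66]. Speed limits (rad/s): [2.57, 2.57, 3.14, 3.14, 3.14, 3.14, 3.14].

INTERFACE

Orientations are given as a unit quaternion [x, y, z, w].
In Python, from plant import r gives the robot as it stands.
- The arm moves only by the tool drive_tool, never from a script. Its argument "deltas" is a list of rows, each a list of 3 entries, a list of its own where there are three numbers: the turn, a rotation vector about the tool's x, y, z in degrees, then the shift along the tool's x, y, z in cm, then the finger opening in cm, from 0 to 8.81. A call has 1 to 12 rows; each row shifts and turns the commanded pose from where the row before left it, along the tool's axes as they then stand; what a row does not reach is not made up. A row lasts 1/12 s, in which the tool goes at most 41.7 mm and 7.16 degrees, less where a joint would pass 70% of its speed; a pose out of reach is approached as far as the arm can. A call is refused whole if a number of a shift passes 4.17 or a number of a turn 7.16, either way. A call with a gripper value outside its range is refused whole. The fingers move at their own pace and stop on an object; "force" is the grip in N (left out, the last holds). Time passes only in rows, so rows that do not move let the fingers close. It gives the time, the measured TCP pose, the force and the opening at its end, in the units of the state.
- r.get_state(): the state, without advancing time (a new reading comes with each control period).
- r.snapshot(name): name is "side" or "top" or "wrist"; returns a dict with "color" (420x560x3 uint8, red, green, blue), "fov_y" (degrees; the focal length in pixels is half the picture's height over the tangent of half this angle, whatever the lens; pixels are square), "cx", "cy" (the principal point, pixels), "k1" (the pictures are not rectified: a ray, as slopes to the right and down, at radius r is drawn at 1 + k1 r^2 times it, then the intrinsics apply), "extrinsics" (4x4, takes a point from world to camera coordinates); the wrist camera has in their place "tool_from_camera" (4x4, takes a point from camera to tool coordinates, whose origin is the TCP and whose axes are the tool frame's). Camera axes: x right, y up, looking along -z (the intrinsics and any distortion apply to the point x, -y, -z); pixel columns grow to the right and rows downward; lengths in m; the calibration is good to about 2 mm. A picture is of the moment at which its call begins: read the wrist's pose just before it. There is no depth.
- r.finish_job(): hands the job in, once; it reports no verdict.
The state is a dict: "clock": time; "q": joint angles; "qd": joint speeds; "joint_torque": joint torques, N m; "tool_pos": TCP position; "eef_rot": TCP orientation; "contact_force": force on the tool from outside, world axes, zero at the start; "moment": the same for the moment, N m; "opening": opening from 0.0 (shut) to 1.0 (fully open).
Only numpy, scipy, OpenCV 4.12 (cv2) and the standard library are available. Lean on these libraries where they do the work, as an engineer would, in place of code of your own. Each camera call takes 0.05 s, during which the arm holds its last target. There are 200 camera calls.

TASK

On the jeweller's bench, lift the deep wooden lid off the sloping two-cell rack by its knob and set it down, flat and knob up, in the middle of the grey slab. Then stand the tin that is out on the bench, cap up, in the rack's empty cell (the one with the bare cork pad), seated on the pad. Set both down gently without dropping them, leave the tin already in the rack in its cell, and do not disturb the brush, the hammer or the steel block.

Things in the scene. Friction and masses are not known exactly. Their poses are not given: they have to be found in the camera images.
- rack: Fixed wooden rack; origin on the bench under its middle, z up. Its box (96 x 184 mm outside, 184 along y) slopes: its upward axis leans 25 degrees to the rack's -x (the robot). Cell floor's centre 40 mm above the origin. Two cells side by side at y = -41 and +41 mm, each 70 x 76 (y) mm, 46 mm deep. The lid rests on a step 36 mm above the cell floor, round a lining that rises 10 mm more.
- lid: Loose plywood lid, a deep box open below, 96 (x) x 184 (y) x 64 (z) mm, 0.24 kg. Origin: centre of its lower rim; z out of its top. Round knob on top: 34 mm across, 78 to 106 mm above the origin, on a thin stem. At the start it sits on the rack, tilted 25 degrees with it. The stored tin stands up 50 mm inside it: lift it 60 mm along its own z before moving it sideways.
- slab: Fixed grey slab lying on the bench, 170 (x) x 250 (y) x 12 (z) mm; origin: centre of its underside, top 12 mm above it. The lid is set aside here.
- loose_tin: Plain metal tin standing upright on the bench, 54 mm across, 86 mm tall, about 0.18 kg; origin: centre of its underside, z: up through its cap. The tin to be put away.
- stored_tin: Tin of the same size standing in one of the rack's cells (either one), under the lid at the start. It stays there. Origin: centre of its underside, z: up through its cap.
- cork_pad: Fixed round cork pad, 60 mm across, 3 mm thick, on the floor of the empty cell (either one), at the cell's centre; hidden by the lid at first. Origin: centre of its underside; z: upward axis of the sloping cell (25 degrees from vertical, towards the robot). The cell's walls rise 46 mm above this origin.
- bench_brush: Bystander: bench brush lying down, 160 mm long along x, 39 mm thick; origin at its underside near the middle.
- hammer: Bystander: hammer lying on the bench beyond the work, handle along its x.
- bench_block: Bystander: steel block 70 x 70 mm on a wooden base 90 x 90 mm, 48 mm tall in all; origin: centre of its underside.
Not all that is in view belongs to the job. Of the things that look like the lid, the middle-sized one is meant.

How it is judged:
On the way:
1. the lid rests flat, knob up, in the middle of the slab, let go (horizontal distance between lid and slab below 0.05 m and angle between lid's own z axis and vertical below 0.1 rad and z of lid in the frame of slab between 0.008 and 0.018 m and linear speed of lid below 0.02 m/s and contact force between the fingers and lid below 0.1 N), for 0.2 s.
At the end, for the whole second after the job is handed in: Lid flat on the slab, knob up (within 0.1 rad), centre within 50 mm of the slab's; loose tin cap up in the cork-pad cell: underside within 22 mm of the pad's centre each way and at most 12 mm above the cell floor, axis within 0.3 rad of the cell's; both at rest, let go (all of step 1 and x of loose_tin in the frame of cork_pad between -0.022 and 0.022 m and y of loose_tin in the frame of cork_pad between -0.022 and 0.022 m and z of loose_tin in the frame of cork_pad between -0.003 and 0.012 m and angle between the z axis of loose_tin and the z axis of cork_pad, either way round below 0.3 rad and linear speed of loose_tin below 0.1 m/s and contact force between the fingers and loose_tin below 0.1 N); the robot touches nothing.
It fails at once if the stored tin taken or knocked out of its cell (moved more than 40 mm) (distance of stored_tin from where it was at the start of the episode above 0.04 m).
It fails at once if the lid dropped: falling free of the fingers faster than 0.5 m/s (a drop of over 13 mm) (linear speed of lid above 0.5 m/s and contact force between the fingers and lid below 0.1 N).
It fails at once if the loose tin dropped: falling free of the fingers faster than 0.5 m/s (a drop of over 13 mm) (linear speed of loose_tin above 0.5 m/s and contact force between the fingers and loose_tin below 0.1 N).
It fails at once if the brush, the hammer or the steel block moved more than 30 mm (distance of any of bench_brush, hammer, bench_block from where it was at the start of the episode above 0.03 m).
It also fails if it takes over 61 s, if anything falls off the work surface, if the arm or the gripper's body presses on something with over 40 N, if the wrist force passes 120 N, or if a joint passes its speed limit or range.

## Working session

There is one attempt and no reset: what is moved stays moved. The work goes in short steps, Python scripts to look and compute and a tool call to move; the robot and the scene stay as the last step left them, time stands still between calls to the robot, and variables do not carry over. Pictures are saved under pics/ and viewed, about 8 in all and at most 12, crops included, and the job is handed in when it is done.

Besides the shell and the picture viewer there is one more tool, called after ">>>" as name(argument=value, ...), one argument or row to a line, values as JSON. drive_tool: Moves the arm, as the interface text tells. Its arguments: {"type":"object","properties":{"deltas":{"type":"array","items":{"type":"array"}},"force":{"type":"number"}},"required":["deltas"]}

```bash
mkdir -p pics; ls
cat > h.py <<'E'
import numpy as np, cv2, json
from plant import r
from scipy.spatial.transform import Rotation as R
def snap(n,save=None):
    s=r.get_state(); d=r.snapshot(n)
    if 'tool_from_camera' in d:
        T=np.eye(4);T[:3,:3]=R.from_quat(s['eef_rot']).as_matrix();T[:3,3]=s['tool_pos']
        W=T@np.array(d['tool_from_camera'])
    else: W=np.linalg.inv(np.array(d['extrinsics']))
    c=dict(W=W.tolist(),f=210/np.tan(np.radians(d['fov_y'])/2),cx=d['cx'],cy=d['cy'],k1=d['k1'])
    if save:
        cv2.imwrite(f'pics/{save}.png',d['color'][:,:,::-1]); json.dump(c,open(f'pics/{save}.json','w'))
    return d['color'],c
def load(n): return json.load(open(f'pics/{n}.json'))
def ray(c,u,v):
    K=np.array([[c['f'],0,c['cx']],[0,c['f'],c['cy']],[0,0,1]])
    p=cv2.undistortPoints(np.array([[[u,v]]],float),K,np.array([c['k1'],0,0,0]))[0,0]
    W=np.array(c['W']); d=W[:3,:3]@np.array([p[0],-p[1],-1]); return W[:3,3],d/np.linalg.norm(d)
def atz(c,u,v,z):
    o,d=ray(c,u,v); return o+d*(z-o[2])/d[2]
def proj(c,P):
    W=np.linalg.inv(np.array(c['W'])); q=(W[:3,:3]@np.atleast_2d(P).T).T+W[:3,3]
    x=q[:,0]/-q[:,2]; y=-q[:,1]/-q[:,2]; g=1+c['k1']*(x*x+y*y)
    return np.c_[c['cx']+c['f']*x*g,c['cy']+c['f']*y*g]
def tri(*cuv):
    A=np.zeros((3,3));b=np.zeros(3)
    for c,u,v in cuv:
        o,d=ray(c,u,v);M=np.eye(3)-np.outer(d,d);A+=M;b+=M@o
    x=np.linalg.solve(A,b)
    return x,[float(np.linalg.norm(np.cross(x-o,d))) for o,d in [ray(*k) for k in cuv]]
E
python3 - <<'E'
from h import *
a,c=snap('top','top0'); b,c2=snap('side','side0')
print(np.round(c['W'],2),c['f'],c['k1'],np.round(c2['W'],2)); s=r.get_state(); print(s)
E
```

```text
pics
[[ 0.    1.   -0.08  0.45]
 [-1.    0.   -0.    0.01]
 [-0.    0.08  1.    1.32]
 [ 0.    0.    0.    1.  ]] 461.6639423153084 -0.10933592665071469 [[-0.79  0.34 -0.51 -0.  ]
 [-0.61 -0.44  0.66  0.72]
 [-0.    0.83  0.55  0.68]
 [ 0.    0.    0.    1.  ]]
{'clock': 0.1, 'q': array([ 1.16582538,  0.68988521, -0.19452123,  1.56622214,  0.15729043,
        0.90250866, -0.21508884]), 'qd': array([-0.00016105,  0.00017587, -0.00030823, -0.00320784,  0.00011183,
        0.00153318,  0.00132642]), 'joint_torque': array([-3.19023660e-03, -5.28497815e+01, -1.27136182e+00, -1.53838581e+01,
       -5.25374687e-02,  2.03090021e-03,  1.94784451e-05]), 'tool_pos': array([ 0.26524987, -0.56532097,  0.24900432]), 'eef_rot': array([-0.68998749, -0.15446886,  0.69031651, -0.15336152]), 'contact_force': array([-0.62468768,  0.11673522, -0.33908796]), 'moment': array([-0.01557822, -0.03264531, -0.02750906]), 'opening': 0.9975241856788074}
```

View pics/top0.png

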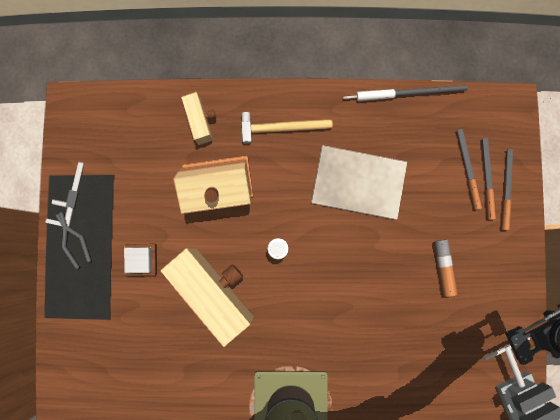

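View pics/side0.png

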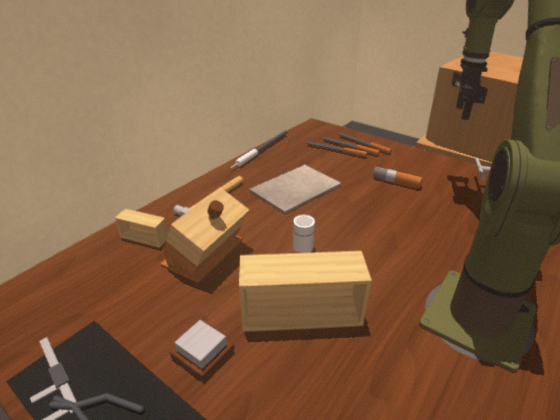

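The top view shows three lid-like things: a small one lying at (197,119), a middle-sized one on the rack at (212,188) and a large one lying at (207,297). The middle-sized one is on the rack with its knob up, so it fits. The pale grey slab is at (360,183), the dark mat at (80,247) is not it, and the loose tin is at (278,249). I'll confirm in an enlarged crop from both cameras.

Run:
```python
import cv2,numpy as np
t=cv2.imread('pics/top0.png');s=cv2.imread('pics/side0.png')
a=cv2.resize(t[140:240,165:265],None,fx=4,fy=4,interpolation=3)
b=cv2.resize(s[185:285,155:255],None,fx=4,fy=4,interpolation=3)
cv2.imwrite('pics/c1.png',np.hstack([a,b]))
```

```text
(no output)
```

View pics/c1.png

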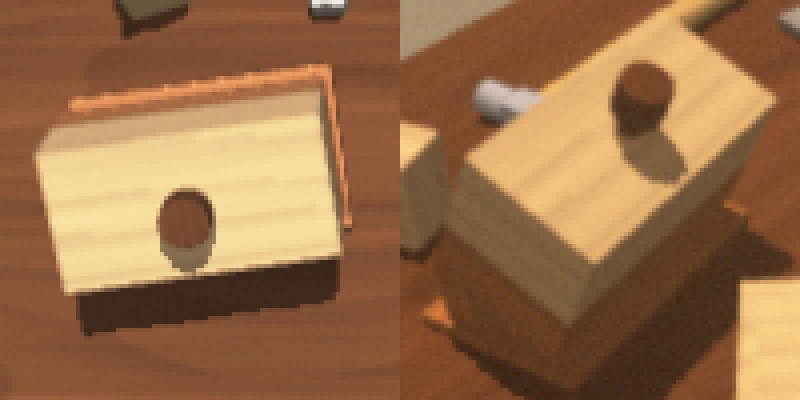

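The crop shows the middle-sized lid on the orange-footed rack, knob up at top-view (212,194) and side-view (216,206). Its sizes are what I'll check with a pose fit.

```bash
cat >> h.py <<'E'
s25,c25=np.sin(np.radians(25)),np.cos(np.radians(25))
RL=np.array([[c25,0,-s25],[0,1,0],[s25,0,c25]])
def rackpt(p,x,y,yaw):  # p in sloping frame from cell floor centre
    q=np.atleast_2d(p)@RL.T+[0,0,.04]
    return q@R.from_euler('z',yaw).as_matrix().T+[x,y,0]
E
python3 - <<'E'
from h import *
from scipy.optimize import least_squares
t=load('top0');s=load('side0')
k=np.array([[.048,.092],[-.048,.092],[-.048,-.092],[.048,-.092]])
L=np.c_[k,np.full(4,.1)]; L=np.vstack([L,[[0,0,.142]]])
tp=np.array([[38,152],[65,293],[342,258],[315,113],[187,217]])/4+[165,140]
sp=np.array([[67,157],[187,262],[375,100],[260,5],[245,82]])/4+[155,185]
f=lambda p:np.r_[(proj(t,rackpt(L,*p))-tp).ravel(),(proj(s,rackpt(L,*p))-sp).ravel()]
o=least_squares(f,[.6,.17,.1]);print('rack',o.x,np.round(o.fun.reshape(-1,2),1).tolist())
c=np.array([[322,147],[407,160],[397,218],[313,203]])
P=np.array([atz(t,*x,.012) for x in c]);print('slab',P.round(3).tolist(),P.mean(0),[np.linalg.norm(P[i]-P[i-1]).round(3) for i in range(4)])
print('tin',atz(t,278,248,.086),atz(s,304,221,.086))
def g(d): 
    return d
print('block',atz(t,138,260,.048),'brush',atz(t,446,268,.03))
x,y,yw=o.x; print('knob',rackpt([0,0,.128],x,y,yw),'above60',rackpt([0,0,.188],x,y,yw))
E
```

```text
rack [0.63794265 0.21066336 0.13468332] [[-0.5, -0.2], [0.1, -0.6], [-0.1, -1.1], [1.2, 0.0], [-0.8, 1.6], [-1.5, -0.3], [1.0, 0.2], [0.4, -0.3], [0.0, 0.7], [0.3, -0.4]]
slab [[0.738, -0.088, 0.012], [0.702, -0.333, 0.012], [0.535, -0.301, 0.012], [0.577, -0.062, 0.012]] [ 0.6380924  -0.19605354  0.012     ] [np.float64(0.164), np.float64(0.248), np.float64(0.171), np.float64(0.243)]
tin [0.44896511 0.035489   0.086     ] [0.44696956 0.03580329 0.086     ]
block [0.4134777  0.42402693 0.048     ] brush [ 0.39322931 -0.43477684  0.03      ]
knob [[0.5843374  0.20339966 0.1560074 ]] above60 [[0.55920994 0.1999948  0.21038586]]
```

```bash
cat >> h.py <<'E'
RACK=(.638,.2107,.1347)
def Rtool(tilt,yaw,jaw):  # tool x = -(axis leaning tilt deg to -x'), y=jaw sign * x' dir
    a=np.radians(tilt); Z=R.from_euler('z',yaw).as_matrix()
    up=Z@[-np.sin(a),0,np.cos(a)]; xx=Z@[np.cos(a),0,np.sin(a)]
    X=-up; Y=jaw*xx; return np.c_[X,Y,np.cross(X,Y)]
def go(grasp,Rt):  # grasp point target; print turn (deg) and shift in present tool axes (cm), and in target axes
    s=r.get_state(); R0=R.from_quat(s['eef_rot']).as_matrix(); Rt=R0 if Rt is None else Rt
    tcp=np.array(grasp)+.008*Rt[:,0]; d=(tcp-s['tool_pos'])*100
    print('t',round(s['clock'],2),'pos',np.round(s['tool_pos'],4),'open',round(s['opening'],3),'F',np.round(s['contact_force'],1))
    print('turn',R.from_matrix(R0.T@Rt).as_rotvec(degrees=True).round(2),'shift now',(R0.T@d).round(2),'shift after turn',(Rt.T@d).round(2))
E
python3 - <<'E'
from h import *
print(R.from_quat(r.get_state()['eef_rot']).as_matrix().round(2))
pre=rackpt([0,0,.128+.07],*RACK)[0]; print(pre)
for j in(1,-1): go(pre,Rtool(25,.1347,j))
E
```

```text
[[-0.    0.42 -0.91]
 [ 0.   -0.91 -0.42]
 [-1.   -0.    0.  ]]
[0.55507957 0.19946257 0.21944894]
t 0.1 pos [ 0.2652 -0.5653  0.249 ] open 0.998 F [-0.6  0.1 -0.3]
turn [-71.37  15.77  21.63] shift now [  3.77 -56.81 -59.06] shift after turn [ 19.96  34.09 -71.89]
t 0.1 pos [ 0.2652 -0.5653  0.249 ] open 0.998 F [-0.6  0.1 -0.3]
turn [105.47  23.48 -17.11] shift now [  3.77 -56.81 -59.06] shift after turn [ 19.96 -34.09  71.89]
```

>>> drive_tool(
  deltas=[
    [[0, 0, 0], [-2, 0, -2], 8.8],
    [[-3.5, 0, 0], [0, 0, -3.8], 8.8],
    [[-3.5, 0, 0], [0, 0, -3.8], 8.8],
    [[-3.5, 0, 0], [0, 0, -3.8], 8.8],
    [[-3.5, 0, 0], [0, 0, -3.8], 8.8],
    [[-3.5, 0, 0], [0, 0, -3.8], 8.8],
    [[-3.5, 0, 0], [0, 0, -3.8], 8.8],
    [[-3.5, 0, 0], [0, 0, -3.8], 8.8],
    [[-3.5, 0, 0], [0, 0, -3.8], 8.8],
    [[-3.5, 0, 0], [0, 0, -3.8], 8.8],
    [[-3.5, 0, 0], [0, 0, -3.8], 8.8],
  ],
)

```text
clock: 1.02
tool_pos: [0.5675, -0.3109, 0.2692]
eef_rot: [-0.611, -0.355, 0.612, -0.355]
contact_force: [0.2, -0.2, -1.3]
opening: 1.0
```

>>> drive_tool(
  deltas=[
    [[-3.5, 0, 0], [0, 0, -3.8], 8.8],
    [[-3.5, 0, 0], [0, 0, -3.8], 8.8],
    [[-3.5, 0, 0], [0, 0, -3.8], 8.8],
    [[-3.5, 0, 0], [0, 0, -3.8], 8.8],
    [[-3.5, 0, 0], [0, 0, -3.8], 8.8],
    [[-3.5, 0, 0], [0, 0, -3.8], 8.8],
    [[-3.5, 0, 0], [0, 0, -3.8], 8.8],
    [[-3.5, 0, 0], [0, 0, -3.8], 8.8],
    [[-3.5, 0, 0], [0, 0, -3.8], 8.8],
    [[-3.5, 0, 0], [0, 0, -3.8], 8.8],
  ],
)

```text
clock: 1.85
tool_pos: [0.6576, 0.0522, 0.2691]
eef_rot: [0.476, 0.523, -0.477, 0.522]
contact_force: [0.8, 0.4, 1.3]
opening: 1.001
```

Run:
```python
from h import *
go(rackpt([0,0,.128+.07],*RACK)[0],Rtool(25,.1347,1))
```

```text
t 1.85 pos [0.6576 0.0522 0.2691] open 1.001 F [0.8 0.4 1.3]
turn [-2.38  0.54 25.03] shift now [  5.7   -8.51 -15.63] shift after turn [  1.84  -9.52 -15.97]
```

>>> drive_tool(
  deltas=[
    [[-0.6, 0.1, 6.2], [0, 0, 0], 6],
    [[-0.6, 0.1, 6.2], [0, 0, 0], 6],
    [[-0.6, 0.1, 6.3], [0, 0, 0], 6],
    [[-0.6, 0.2, 6.3], [0, 0, 0], 6],
    [[0, 0, 0], [0.4, -1.9, -3.2], 6],
    [[0, 0, 0], [0.4, -1.9, -3.2], 6],
    [[0, 0, 0], [0.3, -1.9, -3.2], 6],
    [[0, 0, 0], [0.4, -1.9, -3.2], 6],
    [[0, 0, 0], [0.3, -1.9, -3.2], 6],
    [[0, 0, 0], [0, 0, 0], 6],
    [[0, 0, 0], [0, 0, 0], 6],
  ],
)

```text
clock: 2.77
tool_pos: [0.5562, 0.2036, 0.2125]
eef_rot: [0.564, 0.425, -0.342, 0.62]
contact_force: [-0.2, -0.3, 1.2]
opening: 0.683
```

Run:
```python
from h import *
a,c=snap('wrist','w1')
K=rackpt([[0,0,.142],[0,0,.114],[.048,.092,.1],[-.048,.092,.1],[-.048,-.092,.1],[.048,-.092,.1]],*RACK); print(proj(c,K).round(0).tolist())
go(rackpt([0,0,.128],*RACK)[0],Rtool(25,.1347,1))
```

```text
[[282.0, 246.0], [282.0, 230.0], [351.0, 103.0], [216.0, 102.0], [229.0, 318.0], [335.0, 319.0]]
t 2.82 pos [0.5581 0.2001 0.2132] open 0.683 F [ 0.8 -0.6  0. ]
turn [0.05 0.19 0.81] shift now [ 7.1   0.09 -0.  ] shift after turn [ 7.1  -0.01  0.02]
```

View pics/w1.png

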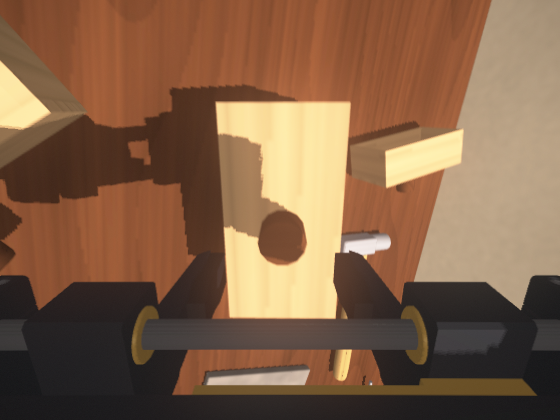

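The wrist view shows the knob centred between the fingers at (282,238), and the lid's edges land on the predicted pixels, so I go down along the knob axis and grip.

>>> drive_tool(
  deltas=[
    [[0, 0.2, 0.8], [2, 0, 0], 6],
    [[0, 0, 0], [2, 0, 0], 6],
    [[0, 0, 0], [1.5, 0, 0], 6],
    [[0, 0, 0], [1, 0, 0], 6],
    [[0, 0, 0], [0.6, 0, 0], 6],
    [[0, 0, 0], [0, 0, 0], 6],
    [[0, 0, 0], [0, 0, 0], 6],
  ],
)

```text
clock: 3.4
tool_pos: [0.5744, 0.1962, 0.1889]
eef_rot: [0.567, 0.418, -0.348, 0.619]
contact_force: [0.1, 0.6, -0.2]
opening: 0.679
```

Run:
```python
from h import *
go(rackpt([0,0,.128],*RACK)[0],Rtool(25,.1347,1))
```

```text
t 3.4 pos [0.5744 0.1962 0.1889] open 0.679 F [ 0.1  0.6 -0.2]
turn [-0.37  0.69  0.75] shift now [ 4.23 -0.35 -0.63] shift after turn [ 4.24 -0.4  -0.58]
```

>>> drive_tool(
  deltas=[
    [[0, 0, 0], [0, 0, 0], 3],
    [[0, 0, 0], [0, 0, 0], 2],
    [[0, 0, 0], [0, 0, 0], 2],
    [[0, 0, 0], [0, 0, 0], 2],
    [[0, 0, 0], [0, 0, 0], 2],
    [[0, 0, 0], [0, 0, 0], 2],
    [[0, 0, 0], [0, 0, 0], 2],
    [[0, 0, 0], [0, 0, 0], 2],
  ],
  force=35,
)

```text
clock: 4.07
tool_pos: [0.5731, 0.1991, 0.1886]
eef_rot: [0.566, 0.419, -0.346, 0.62]
contact_force: [-0.1, 0.2, -0.2]
opening: 0.227
```

The fingers shut above the knob because the descent came up short. I'll check whether a joint limit stopped it.

Run:
```python
from h import *
s=r.get_state();print(s['q'].round(2));go(rackpt([0,0,.128],*RACK)[0],Rtool(25,.1347,1))
```

```text
[-0.6   0.67  0.17  2.09  1.63  0.04 -1.97]
t 4.07 pos [0.5731 0.1991 0.1886] open 0.227 F [-0.1  0.2 -0.2]
turn [-0.15  0.57  0.77] shift now [ 4.25 -0.26 -0.32] shift after turn [ 4.25 -0.32 -0.28]
```

>>> drive_tool(
  deltas=[
    [[0, 0, 0], [0, 0, 0], 6],
    [[0, 0, 0], [0, 0, 0], 6],
    [[0, 0, 0], [0, 0, 0], 6],
    [[0, 0, 0], [0, 0, 0], 6],
    [[0, 0, 0], [0.5, 0, 0], 6],
    [[0, 0, 0], [0.5, 0, 0], 6],
  ],
)

```text
clock: 4.57
tool_pos: [0.5774, 0.1996, 0.1797]
eef_rot: [0.566, 0.419, -0.346, 0.62]
contact_force: [0.2, 0.2, -0.0]
opening: 0.659
```

Run:
```python
from h import *
s=r.get_state();print(s['q'].round(2),s['qd'].round(2));go(rackpt([0,0,.128],*RACK)[0],Rtool(25,.1347,1))
```

```text
[-0.52  0.68  0.06  2.08  1.68  0.12 -2.02] [ 0.35  0.1  -0.52 -0.05  0.39  0.31 -0.34]
t 4.57 pos [0.5774 0.1996 0.1797] open 0.659 F [ 0.2  0.2 -0. ]
turn [-0.15  0.58  0.73] shift now [ 3.26 -0.28 -0.32] shift after turn [ 3.26 -0.33 -0.29]
```

Joint 6 passed its 0.04 limit, close to a singularity, so the arm slowed there. It is moving freely now, so I continue in small steps.

>>> drive_tool(
  deltas=[
    [[0, 0.3, 0.4], [0.5, -0.1, -0.1], 6],
    [[0, 0.3, 0.3], [0.5, -0.1, -0.1], 6],
    [[0, 0, 0], [0.5, -0.1, -0.1], 6],
    [[0, 0, 0], [0.5, 0, 0], 6],
    [[0, 0, 0], [0.5, 0, 0], 6],
    [[0, 0, 0], [0.5, 0, 0], 6],
    [[0, 0, 0], [0, 0, 0], 6],
    [[0, 0, 0], [0, 0, 0], 6],
  ],
)

```text
clock: 5.23
tool_pos: [0.5866, 0.2036, 0.1506]
eef_rot: [0.57, 0.419, -0.34, 0.62]
contact_force: [-0.4, -0.3, -0.2]
opening: 0.68
```

Run:
```python
from h import *
s=r.get_state();print(s['q'].round(2),s['qd'].round(2));go(rackpt([0,0,.128],*RACK)[0],Rtool(25,.1347,1))
```

```text
[-0.38  0.74 -0.16  2.07  1.89  0.26 -2.19] [-0.   -0.01  0.    0.   -0.   -0.    0.  ]
t 5.23 pos [0.5866 0.2036 0.1506] open 0.68 F [-0.4 -0.3 -0.2]
turn [-0.15 -0.01  0.1 ] shift now [ 0.22  0.03 -0.01] shift after turn [ 0.22  0.03 -0.01]
```

>>> drive_tool(
  deltas=[
    [[0, 0, 0], [0.2, 0, 0], 6],
    [[0, 0, 0], [0, 0, 0], 3],
    [[0, 0, 0], [0, 0, 0], 2],
    [[0, 0, 0], [0, 0, 0], 2],
    [[0, 0, 0], [0, 0, 0], 2],
    [[0, 0, 0], [0, 0, 0], 2],
    [[0, 0, 0], [0, 0, 0], 2],
  ],
  force=35,
)

```text
clock: 5.82
tool_pos: [0.587, 0.2038, 0.1491]
eef_rot: [0.57, 0.42, -0.34, 0.619]
contact_force: [-1.7, -0.2, 0.0]
opening: 0.374
```

>>> drive_tool(
  deltas=[
    [[0, 0, 0], [-0.3, 0, 0], 2],
    [[0, 0, 0], [-0.4, 0, 0], 2],
    [[0, 0, 0], [-0.4, 0, 0], 2],
  ],
)

```text
clock: 6.07
tool_pos: [0.5825, 0.2029, 0.1592]
eef_rot: [0.57, 0.419, -0.34, 0.619]
contact_force: [0.0, -0.0, -2.8]
opening: 0.373
```

Run:
```python
from h import *
s=r.get_state();print(s['q'].round(2));go(rackpt([0,0,.128+.065],*RACK)[0],Rtool(25,.1347,1))
```

```text
[-0.4   0.72 -0.14  2.08  1.86  0.24 -2.17]
t 6.07 pos [0.5825 0.2029 0.1592] open 0.373 F [ 0.  -0.  -2.8]
turn [-0.17 -0.02  0.12] shift now [-5.33  0.04 -0.03] shift after turn [-5.33  0.05 -0.02]
```

>>> drive_tool(
  deltas=[
    [[0, 0, 0], [-0.5, 0, 0], 2],
    [[0, 0, 0], [-0.5, 0, 0], 2],
    [[0, 0, 0], [-0.5, 0, 0], 2],
    [[0, 0, 0], [-0.5, 0, 0], 2],
    [[0, 0, 0], [-0.5, 0, 0], 2],
    [[0, 0, 0], [-0.5, 0, 0], 2],
    [[0, 0, 0], [0, 0, 0], 2],
  ],
)

```text
clock: 6.65
tool_pos: [0.5702, 0.2017, 0.1874]
eef_rot: [0.57, 0.419, -0.339, 0.62]
contact_force: [-0.4, 0.3, -2.6]
opening: 0.375
```

Run:
```python
from h import *
s=r.get_state();print(s['q'].round(2));go(rackpt([0,0,.128+.065],*RACK)[0],Rtool(25,.1347,1))
```

```text
[-0.48  0.66 -0.03  2.1   1.74  0.17 -2.07]
t 6.65 pos [0.5702 0.2017 0.1874] open 0.375 F [-0.4  0.3 -2.6]
turn [-0.14 -0.04  0.01] shift now [-2.25 -0.03  0.02] shift after turn [-2.25 -0.03  0.02]
```

>>> drive_tool(
  deltas=[
    [[0, 0, 0], [-0.5, 0, 0], 2],
    [[0, 0, 0], [-0.5, 0, 0], 2],
    [[0, 0, 0], [-0.5, 0, 0], 2],
    [[0, 0, 0], [-0.5, 0, 0], 2],
    [[0, 0, 0], [-0.5, 0, 0], 2],
    [[0, 0, 0], [-0.5, 0, 0], 2],
    [[0, 0, 0], [0, 0, 0], 2],
  ],
)

```text
clock: 7.23
tool_pos: [0.5577, 0.1999, 0.2142]
eef_rot: [0.57, 0.419, -0.34, 0.62]
contact_force: [-0.3, -0.1, -2.7]
opening: 0.37
```

Run:
```python
from h import *
s=r.get_state();print(s['q'].round(2));go(rackpt([0,0,.128+.075],*RACK)[0],Rtool(25,.1347,1))
go([.638,-.196,.012+.092+.09],Rtool(0,-.146,1))
```

```text
[-0.58  0.6   0.12  2.12  1.39  0.08 -1.74]
t 7.23 pos [0.5577 0.1999 0.2142] open 0.37 F [-0.3 -0.1 -2.7]
turn [-0.17 -0.03  0.03] shift now [-0.29 -0.02  0.01] shift after turn [-0.29 -0.02  0.01]
t 7.23 pos [0.5577 0.1999 0.2142] open 0.37 F [-0.3 -0.1 -2.7]
turn [ 15.67  -3.57 -24.8 ] shift now [ 3.65  1.32 40.31] shift after turn [ 2.82 13.7  38.  ]
```

>>> drive_tool(
  deltas=[
    [[0, 0, 0], [-0.9, 0.4, 0.5], 2],
    [[0, 0, 0], [-0.9, 0.4, 1], 2],
    [[0, 0, 0], [-0.9, 0.4, 2], 2],
    [[0, 0, 0], [-0.9, 0.4, 3], 2],
    [[0, 0, 0], [0, 0, 3], 2],
    [[0, 0, 0], [0, 0, 3], 2],
    [[0, 0, 0], [0, 0, 3], 2],
    [[0, 0, 0], [0, 0, 3], 2],
    [[0, 0, 0], [0, 0, 3], 2],
    [[0, 0, 0], [0, 0, 2], 2],
    [[0, 0, 0], [0, 0, 1], 2],
    [[0, 0, 0], [0, 0, 0], 2],
  ],
)

```text
clock: 8.23
tool_pos: [0.5892, -0.0487, 0.2516]
eef_rot: [0.571, 0.417, -0.344, 0.618]
contact_force: [0.1, 0.0, -3.4]
opening: 0.375
```

Run:
```python
from h import *
s=r.get_state();print(s['q'].round(2))
go([.638,-.196,.012+.092+.09],Rtool(0,-.146,1))
```

```text
[ 0.35  0.56 -0.47  2.06  0.98  0.24 -0.81]
t 8.23 pos [ 0.5892 -0.0487  0.2516] open 0.375 F [ 0.1  0.  -3.4]
turn [ 15.22  -3.31 -24.65] shift now [ 7.240e+00 -1.000e-02  1.521e+01] shift after turn [ 6.56  6.97 13.86]
```

>>> drive_tool(
  deltas=[
    [[2.5, -0.6, -4.1], [0, 0, 0], 2],
    [[2.5, -0.6, -4.1], [0, 0, 0], 2],
    [[2.5, -0.5, -4.1], [0, 0, 0], 2],
    [[2.5, -0.5, -4.1], [0, 0, 0], 2],
    [[2.6, -0.6, -4.1], [0, 0, 0], 2],
    [[2.6, -0.6, -4.1], [0, 0, 0], 2],
    [[0, 0, 0], [0.5, 1.5, 3], 2],
    [[0, 0, 0], [0.5, 1.5, 3], 2],
    [[0, 0, 0], [0.5, 1.5, 3], 2],
    [[0, 0, 0], [0.5, 1.5, 3], 2],
    [[0, 0, 0], [0.5, 1, 2], 2],
    [[0, 0, 0], [0, 0, 0], 2],
  ],
)

```text
clock: 9.23
tool_pos: [0.6399, -0.1991, 0.2252]
eef_rot: [-0.534, -0.46, 0.537, -0.464]
contact_force: [-0.0, -2.1, -2.8]
opening: 0.376
```

Run:
```python
from h import *
s=r.get_state();print(s['q'].round(2))
go([.638,-.196,.012+.092+.03],Rtool(0,-.146,1))
a,c=snap('top','t2'); b,d=snap('side','s2')
cv2.imwrite('pics/c2.png',np.hstack([a[100:300,160:440],cv2.resize(b[100:300,150:430],None,fx=1,fy=1)])[:,:,::-1].repeat(1,0))
```

```text
[ 0.56  0.85 -0.67  1.43  0.57  1.06 -0.37]
t 9.23 pos [ 0.6399 -0.1991  0.2252] open 0.376 F [-0.  -2.1 -2.8]
turn [-0.04  0.38 -0.14] shift now [ 9.92 -0.26 -0.35] shift after turn [ 9.92 -0.24 -0.28]
```

View pics/c2.png

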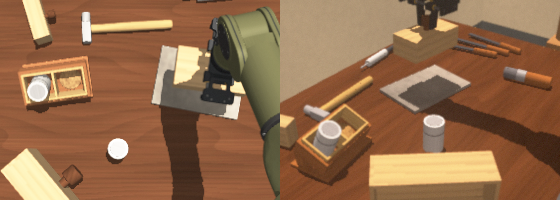

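The crop shows the lid held level over the slab. In the uncovered rack the stored tin is in the left (+y) cell and the cork pad in the right (-y) cell. Lowering now.

>>> drive_tool(
  deltas=[
    [[0, 0.4, -0.1], [1, -0.1, -0.1], 2],
    [[0, 0, 0], [2, -0.1, -0.1], 2],
    [[0, 0, 0], [2, 0, 0], 2],
    [[0, 0, 0], [2, 0, 0], 2],
    [[0, 0, 0], [2, 0, 0], 2],
    [[0, 0, 0], [1.5, 0, 0], 2],
    [[0, 0, 0], [1, 0, 0], 2],
    [[0, 0, 0], [0.5, 0, 0], 2],
    [[0, 0, 0], [0, 0, 0], 2],
    [[0, 0, 0], [0, 0, 0], 2],
  ],
)

```text
clock: 10.17
tool_pos: [0.6388, -0.1881, 0.1082]
eef_rot: [0.536, 0.466, -0.53, 0.463]
contact_force: [0.4, -0.1, -3.2]
opening: 0.375
```

Run:
```python
from h import *
go([.638,-.196,.012+.092],Rtool(0,-.146,1))
```

```text
t 10.17 pos [ 0.6388 -0.1881  0.1082] open 0.375 F [ 0.4 -0.1 -3.2]
turn [ 0.5  -0.46 -0.12] shift now [1.22 0.03 0.8 ] shift after turn [1.22 0.04 0.79]
```

>>> drive_tool(
  deltas=[
    [[0, -0.4, -0.1], [0.3, 0, 0.4], 2],
    [[0, 0, 0], [0.3, 0, 0.4], 2],
    [[0, 0, 0], [0.2, 0, 0], 2],
    [[0, 0, 0], [0.2, 0, 0], 2],
    [[0, 0, 0], [0, 0, 0], 2],
    [[0, 0, 0], [0, 0, 0], 2],
  ],
)

```text
clock: 10.67
tool_pos: [0.6371, -0.1963, 0.0976]
eef_rot: [0.533, 0.465, -0.533, 0.464]
contact_force: [0.5, -0.3, -2.6]
opening: 0.375
```

>>> drive_tool(
  deltas=[
    [[0, 0, 0], [0.1, 0, 0], 2],
    [[0, 0, 0], [0.1, 0, 0], 2],
    [[0, 0, 0], [0, 0, 0], 2],
  ],
)

```text
clock: 10.92
tool_pos: [0.6373, -0.1962, 0.0962]
eef_rot: [0.533, 0.465, -0.533, 0.464]
contact_force: [-1.8, 0.1, 1.1]
opening: 0.373
```

>>> drive_tool(
  deltas=[
    [[0, 0, 0], [0, 0, 0], 4],
    [[0, 0, 0], [0, 0, 0], 5],
    [[0, 0, 0], [0, 0, 0], 6],
    [[0, 0, 0], [0, 0, 0], 6.5],
    [[0, 0, 0], [0, 0, 0], 6.5],
    [[0, 0, 0], [0, 0, 0], 6.5],
    [[0, 0, 0], [-1, 0, 0], 7],
    [[0, 0, 0], [-2, 0, 0], 8],
    [[0, 0, 0], [-3, 0, 0], 8],
    [[0, 0, 0], [-3, 0, 0], 8],
    [[0, 0, 0], [-3, 0, 0], 8],
    [[0, 0, 0], [0, 0, 0], 8],
  ],
)

```text
clock: 11.92
tool_pos: [0.641, -0.1961, 0.2231]
eef_rot: [0.536, 0.462, -0.53, 0.467]
contact_force: [0.8, 1.0, 0.4]
opening: 0.906
```

Run:
```python
from h import *
s=r.get_state();print(s['q'].round(2))
go([.448,.0356,.160],Rtool(0,.1347,1))
a,c=snap('side','s3');d,e=snap('top','t3'); 
cv2.imwrite('pics/c3.png',np.hstack([cv2.resize(a[120:240,140:360],None,fx=2,fy=2),cv2.resize(d[130:250,160:330],None,fx=2,fy=2)])[:,:,::-1])
```

```text
[ 0.56  0.85 -0.68  1.44  0.57  1.05 -0.37]
t 11.92 pos [ 0.641  -0.1961  0.2231] open 0.906 F [0.8 1.  0.4]
turn [-15.63   0.    -0.65] shift now [  6.89 -22.38 -20.28] shift after turn [  7.11 -16.02 -25.55]
```

View pics/c3.png

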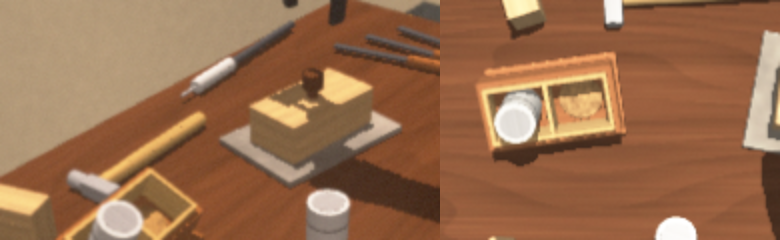

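The lid sits flat and centred on the slab with its knob up, and the rack is unchanged. On to the loose tin.

>>> drive_tool(
  deltas=[
    [[-4, 0, -0.3], [0, 0, 0], 8.8],
    [[-4, 0, -0.3], [0, 0, 0], 8.8],
    [[-4, 0, 0], [0, 0, 0], 8.8],
    [[-3.6, 0, 0], [0, 0, 0], 8.8],
    [[0, 0, 0], [0, -2, -3.2], 8.8],
    [[0, 0, 0], [0, -2, -3.2], 8.8],
    [[0, 0, 0], [0, -2, -3.2], 8.8],
    [[0, 0, 0], [0, -2, -3.2], 8.8],
    [[0, 0, 0], [1, -2, -3.2], 8.8],
    [[0, 0, 0], [2, -2, -3.2], 8.8],
    [[0, 0, 0], [2, -2, -3.2], 8.8],
    [[0, 0, 0], [2, -2, -3.1], 8.8],
  ],
)

```text
clock: 13.02
tool_pos: [0.4429, 0.0337, 0.1482]
eef_rot: [0.463, 0.536, -0.468, 0.528]
contact_force: [0.9, 0.8, -1.5]
opening: 0.999
```

>>> drive_tool(
  deltas=[
    [[0, 0, 0], [0, 0, 0], 8.8],
    [[0, 0, 0], [0, 0, 0], 8.8],
  ],
)

```text
clock: 13.18
tool_pos: [0.4424, 0.0349, 0.1481]
eef_rot: [0.46, 0.538, -0.467, 0.53]
contact_force: [-0.2, -0.7, 0.8]
opening: 1.0
```

Run:
```python
from h import *
s=r.get_state();print(s['q'].round(2))
go([.448,.0356,.068],Rtool(0,.1347,1))
a,c=snap('wrist','w4')
print(proj(c,[[.448,.0356,.086],[.448,.0356,0]]).round(0).tolist())
```

```text
[ 0.19  0.71 -0.59  2.17  0.81  0.52 -0.89]
t 13.18 pos [0.4424 0.0349 0.1481] open 1.0 F [-0.2 -0.7  0.8]
turn [ 0.38 -0.17  0.89] shift now [8.8  0.7  0.03] shift after turn [8.81 0.56 0.  ]
[[288.0, 233.0], [287.0, 200.0]]
```

View pics/w4.png

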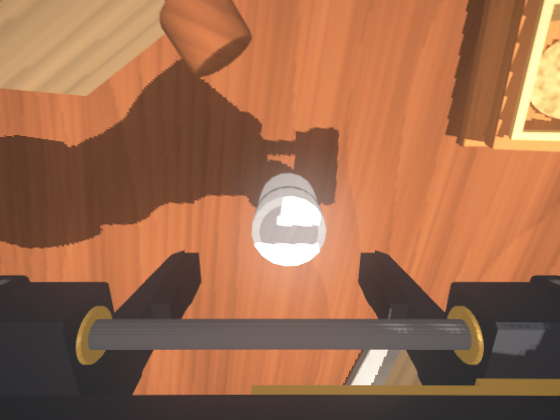

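The wrist view shows the tin's cap at (289,229) against the predicted (288,233), about 3 mm off, so I add 2 mm and descend.

>>> drive_tool(
  deltas=[
    [[0.3, 0, 0.8], [1, 0.6, -0.2], 8.8],
    [[0, 0, 0], [2, 0, 0], 8.8],
    [[0, 0, 0], [2, 0, 0], 8.8],
    [[0, 0, 0], [1.5, 0, 0], 8.8],
    [[0, 0, 0], [1.2, 0, 0], 8.8],
    [[0, 0, 0], [0.6, 0, 0], 8.8],
    [[0, 0, 0], [0.4, 0, 0], 8.8],
    [[0, 0, 0], [0, 0, 0], 8.8],
    [[0, 0, 0], [0, 0, 0], 8.8],
  ],
)

```text
clock: 13.98
tool_pos: [0.4515, 0.0353, 0.0622]
eef_rot: [0.469, 0.531, -0.465, 0.531]
contact_force: [-0.3, 0.2, -0.7]
opening: 0.998
```

Run:
```python
from h import *
s=r.get_state();print(s['q'].round(2))
go([.448,.0376,.068],Rtool(0,.1347,1))
```

```text
[-0.    0.85 -0.28  2.21  1.14  0.23 -1.19]
t 13.98 pos [0.4515 0.0353 0.0622] open 0.998 F [-0.3  0.2 -0.7]
turn [-0.41 -0.14 -0.23] shift now [ 0.22 -0.32 -0.27] shift after turn [ 0.22 -0.32 -0.27]
```

>>> drive_tool(
  deltas=[
    [[-0.4, 0, 0], [0, -0.3, -0.2], 8.8],
    [[0, 0, 0], [0, 0, 0], 6],
    [[0, 0, 0], [0, 0, 0], 5],
    [[0, 0, 0], [0, 0, 0], 4.5],
    [[0, 0, 0], [0, 0, 0], 4.5],
    [[0, 0, 0], [0, 0, 0], 4.5],
    [[0, 0, 0], [0, 0, 0], 4.5],
    [[0, 0, 0], [0, 0, 0], 4.5],
  ],
  force=30,
)

```text
clock: 14.65
tool_pos: [0.4476, 0.0378, 0.0622]
eef_rot: [0.466, 0.533, -0.463, 0.533]
contact_force: [-0.4, -0.0, 2.8]
opening: 0.603
```

>>> drive_tool(
  deltas=[
    [[0, 0, 0], [-0.5, 0, 0], 4.5],
    [[0, 0, 0], [-1, 0, 0], 4.5],
    [[0, 0, 0], [-1.5, 0, 0], 4.5],
    [[0, 0, 0], [-1.5, 0, 0], 4.5],
    [[0, 0, 0], [-1.5, 0, 0], 4.5],
    [[0, 0, 0], [-1.5, 0, 0], 4.5],
    [[0, 0, 0], [0, 0, 0], 4.5],
  ],
)

```text
clock: 15.23
tool_pos: [0.4481, 0.0377, 0.1388]
eef_rot: [0.467, 0.532, -0.462, 0.533]
contact_force: [0.5, -0.5, -2.6]
opening: 0.606
```

Run:
```python
from h import *
s=r.get_state();print(s['q'].round(2))
for p in ([0,-.141,.14],[0,-.041,.13],[0,-.041,.073]):
  print(rackpt(p,*RACK)); go(rackpt(p,*RACK)[0],Rtool(25,.1347,1))
```

```text
[ 0.16  0.72 -0.55  2.18  0.87  0.47 -0.94]
[[0.59830471 0.06303157 0.16688309]]
t 15.23 pos [0.4481 0.0377 0.1388] open 0.606 F [ 0.5 -0.5 -2.6]
turn [ 1.000e-02 -2.100e-01  2.465e+01] shift now [-1.99 15.57 -0.49] shift after turn [ 4.68 14.98 -0.5 ]
[[0.58906331 0.16269328 0.15782001]]
t 15.23 pos [0.4481 0.0377 0.1388] open 0.606 F [ 0.5 -0.5 -2.6]
turn [ 1.000e-02 -2.100e-01  2.465e+01] shift now [ -1.04  16.   -10.48] shift after turn [  5.68  14.98 -10.5 ]
[[0.61293434 0.1659283  0.10616047]]
t 15.23 pos [0.4481 0.0377 0.1388] open 0.606 F [ 0.5 -0.5 -2.6]
turn [ 1.000e-02 -2.100e-01  2.465e+01] shift now [  4.14  18.38 -10.46] shift after turn [ 11.38  14.98 -10.5 ]
```

>>> drive_tool(
  deltas=[
    [[0, 0, 0], [-0.5, 1, 0], 4.5],
    [[0, 0, 0], [-0.5, 2, -0.1], 4.5],
    [[0, 0, 0], [-0.5, 3, -0.1], 4.5],
    [[0, 0, 0], [-0.5, 3, -0.1], 4.5],
    [[0, 0, 0], [0, 3, -0.1], 4.5],
    [[0, 0, 0], [0, 2.5, -0.1], 4.5],
    [[0, 0, 0], [0, 1, 0], 4.5],
    [[0, 0, 4], [0, 0, 0], 4.5],
    [[0, 0, 5], [0, 0, 0], 4.5],
    [[0, 0, 6], [0, 0, 0], 4.5],
    [[0, 0, 5.5], [0, 0, 0], 4.5],
    [[0, -0.2, 4.2], [0, 0, 0], 4.5],
  ],
)

```text
clock: 16.23
tool_pos: [0.6056, 0.0553, 0.1537]
eef_rot: [0.544, 0.437, -0.375, 0.61]
contact_force: [-1.0, -1.3, -1.8]
opening: 0.605
```

Run:
```python
from h import *
s=r.get_state();print(s['q'].round(2))
for p in ([0,-.141,.14],[0,-.041,.13]):
  go(rackpt(p,*RACK)[0],Rtool(25,.1347,1))
```

```text
[-0.03  0.73 -0.26  2.03  1.35  0.23 -1.37]
t 16.23 pos [0.6056 0.0553 0.1537] open 0.605 F [-1.  -1.3 -1.8]
turn [0.06 1.6  5.33] shift now [-0.68 -0.06 -0.85] shift after turn [-0.66 -0.   -0.86]
t 16.23 pos [0.6056 0.0553 0.1537] open 0.605 F [-1.  -1.3 -1.8]
turn [0.06 1.6  5.33] shift now [  0.04   0.03 -10.87] shift after turn [  0.34  -0.   -10.86]
```

Finish the tilt and re-check before moving over the cell.

>>> drive_tool(
  deltas=[
    [[0, 0.8, 2.6], [-0.3, 0, 0], 4.5],
    [[0, 0.8, 2.6], [-0.3, 0, 0], 4.5],
    [[0, 0, 0], [0, 0, -1], 4.5],
    [[0, 0, 0], [0, 0, 0], 4.5],
    [[0, 0, 0], [0, 0, 0], 4.5],
  ],
)

```text
clock: 16.65
tool_pos: [0.6076, 0.0669, 0.1575]
eef_rot: [0.557, 0.426, -0.357, 0.617]
contact_force: [-0.1, 0.2, -2.6]
opening: 0.606
```

Run:
```python
from h import *
s=r.get_state();print(s['q'].round(2))
go(rackpt([0,-.041,.13],*RACK)[0],Rtool(25,.1347,1))
```

```text
[-0.03  0.72 -0.28  2.07  1.69  0.23 -1.73]
t 16.65 pos [0.6076 0.0669 0.1575] open 0.606 F [-0.1  0.2 -2.6]
turn [0.03 0.92 2.46] shift now [ 0.4  -0.46 -9.75] shift after turn [ 0.54 -0.48 -9.74]
```

>>> drive_tool(
  deltas=[
    [[0, 0.5, 1.3], [0, -0.3, -1], 4.5],
    [[0, 0.4, 1.2], [0, -0.2, -1.7], 4.5],
    [[0, 0, 0], [0, 0, -2], 4.5],
    [[0, 0, 0], [0, 0, -2], 4.5],
    [[0, 0, 0], [0, 0, -2], 4.5],
    [[0, 0, 0], [0, 0, -1], 4.5],
    [[0, 0, 0], [0, 0, 0], 4.5],
    [[0, 0, 0], [0, 0, 0], 4.5],
  ],
)

```text
clock: 17.32
tool_pos: [0.5909, 0.1603, 0.1555]
eef_rot: [0.569, 0.417, -0.339, 0.622]
contact_force: [-1.4, -0.4, -2.8]
opening: 0.606
```

Run:
```python
from h import *
s=r.get_state();print(s['q'].round(2))
go(rackpt([0,-.041,.073],*RACK)[0],Rtool(25,.1347,1))
a,c=snap('top','t5');b,d=snap('side','s5');w,e=snap('wrist','w5')
for cc in (c,d): print(proj(cc,rackpt([[0,-.041,.06],[0,-.041,.146],[.035,-.041-.038,.046],[-.035,-.079,.046],[-.035,-.003,.046]],*RACK)).round(0).tolist())
cv2.imwrite('pics/c5.png',np.hstack([cv2.resize(b[170:290,150:290],None,fx=3,fy=3),cv2.resize(a[140:260,160:280],None,fx=3,fy=3)])[:,:,::-1])
```

```text
[-0.12  0.75 -0.45  2.09  1.81  0.43 -2.  ]
t 17.32 pos [0.5909 0.1603 0.1555] open 0.606 F [-1.4 -0.4 -2.8]
turn [ 0.    0.21 -0.13] shift now [ 6.23 -0.05 -0.28] shift after turn [ 6.23 -0.04 -0.26]
[[229.0, 184.0], [227.0, 194.0], [241.0, 168.0], [245.0, 193.0], [218.0, 197.0]]
[[218.0, 218.0], [228.0, 196.0], [215.0, 206.0], [236.0, 222.0], [218.0, 238.0]]
```

View pics/c5.png

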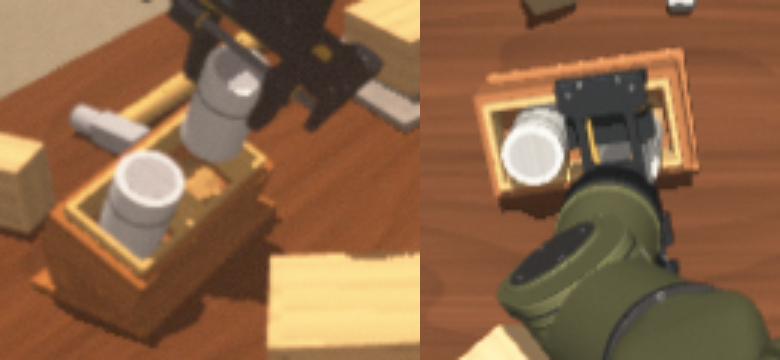

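The side crop shows the tin over the empty cell. Its cap is at (228,194) against the predicted (228,196), and it is parallel to the stored tin. Lowering along the cell axis.

>>> drive_tool(
  deltas=[
    [[0, 0.2, 0], [0.5, 0, -0.1], 4.5],
    [[0, 0, 0], [0.8, 0, -0.2], 4.5],
    [[0, 0, 0], [0.8, 0, 0], 4.5],
    [[0, 0, 0], [0.8, 0, 0], 4.5],
    [[0, 0, 0], [0.8, 0, 0], 4.5],
    [[0, 0, 0], [0.8, 0, 0], 4.5],
    [[0, 0, 0], [0.5, 0, 0], 4.5],
    [[0, 0, 0], [0.3, 0, 0], 4.5],
    [[0, 0, 0], [0, 0, 0], 4.5],
    [[0, 0, 0], [0, 0, 0], 4.5],
  ],
)

```text
clock: 18.3
tool_pos: [0.6126, 0.1668, 0.1077]
eef_rot: [0.57, 0.419, -0.338, 0.621]
contact_force: [0.5, 0.8, -2.9]
opening: 0.605
```

Run:
```python
from h import *
go(rackpt([0,-.041,.073],*RACK)[0],Rtool(25,.1347,1))
```

```text
t 18.3 pos [0.6126 0.1668 0.1077] open 0.605 F [ 0.5  0.8 -2.9]
turn [ 0.   -0.06 -0.14] shift now [ 0.94 -0.04  0.1 ] shift after turn [ 0.95 -0.04  0.1 ]
```

>>> drive_tool(
  deltas=[
    [[0, 0, 0], [0.3, 0, 0.1], 4.5],
    [[0, 0, 0], [0.2, 0, 0], 4.5],
    [[0, 0, 0], [0.2, 0, 0], 4.5],
    [[0, 0, 0], [0, 0, 0], 4.5],
    [[0, 0, 0], [0, 0, 0], 4.5],
  ],
)

```text
clock: 18.72
tool_pos: [0.6158, 0.1662, 0.1014]
eef_rot: [0.57, 0.419, -0.338, 0.621]
contact_force: [-0.7, 0.9, -1.7]
opening: 0.606
```

>>> drive_tool(
  deltas=[
    [[0, 0, 0], [0.1, 0, 0], 4.5],
    [[0, 0, 0], [0.1, 0, 0], 4.5],
    [[0, 0, 0], [0, 0, 0], 4.5],
    [[0, 0, 0], [0, 0, 0], 4.5],
  ],
)

```text
clock: 19.05
tool_pos: [0.6167, 0.1663, 0.0997]
eef_rot: [0.57, 0.419, -0.338, 0.621]
contact_force: [-0.3, -0.8, -0.4]
opening: 0.605
```

Run:
```python
from h import *
go(rackpt([0,-.041,.073],*RACK)[0],Rtool(25,.1347,1))
```

```text
t 19.05 pos [0.6167 0.1663 0.0997] open 0.605 F [-0.3 -0.8 -0.4]
turn [ 0.   -0.05 -0.16] shift now [ 0.06 -0.07 -0.01] shift after turn [ 0.06 -0.07 -0.01]
```

>>> drive_tool(
  deltas=[
    [[0, 0, 0], [0.1, 0, 0], 4.5],
    [[0, 0, 0], [0, 0, 0], 4.5],
    [[0, 0, 0], [0, 0, 0], 4.5],
  ],
)

```text
clock: 19.3
tool_pos: [0.6167, 0.1662, 0.0996]
eef_rot: [0.57, 0.419, -0.338, 0.621]
contact_force: [-5.4, -1.8, 6.4]
opening: 0.604
```

>>> drive_tool(
  deltas=[
    [[0, 0, 0], [0, 0, 0], 5.6],
    [[0, 0, 0], [0, 0, 0], 6],
    [[0, 0, 0], [0, 0, 0], 6.6],
    [[0, 0, 0], [0, 0, 0], 7.2],
    [[0, 0, 0], [0, 0, 0], 7.2],
    [[0, 0, 0], [0, 0, 0], 7.2],
  ],
)

```text
clock: 19.8
tool_pos: [0.6171, 0.1665, 0.0987]
eef_rot: [0.57, 0.419, -0.338, 0.621]
contact_force: [-0.5, -0.3, 0.0]
opening: 0.813
```

>>> drive_tool(
  deltas=[
    [[0, 0, 0], [-0.5, 0, 0], 7.2],
    [[0, 0, 0], [-1, 0, 0], 7.2],
    [[0, 0, 0], [-1, 0, 0], 7.2],
    [[0, 0, 0], [-1, 0, 0], 7.2],
    [[0, 0, 0], [-1, 0, 0], 7.2],
    [[0, 0, 0], [-0.8, 0, 0], 7.2],
    [[0, 0, 0], [0, 0, 0], 7.2],
  ],
)

```text
clock: 20.38
tool_pos: [0.5946, 0.1638, 0.1489]
eef_rot: [0.571, 0.418, -0.337, 0.621]
contact_force: [0.3, 0.2, 0.3]
opening: 0.815
```

>>> drive_tool(
  deltas=[
    [[0, 0, 0], [-0.5, 0.5, 1], 7.2],
    [[0, 0, 0], [-0.5, 0.5, 2], 7.2],
    [[0, 0, 0], [-0.5, 0.5, 3], 7.2],
    [[0, 0, 0], [0, 0, 3], 7.2],
    [[0, 0, 0], [0, 0, 3], 7.2],
    [[0, 0, 0], [0, 0, 3], 7.2],
    [[0, 0, 0], [0, 0, 2], 7.2],
    [[0, 0, 0], [0, 0, 0], 7.2],
    [[0, 0, 0], [0, 0, 0], 7.2],
  ],
)

```text
clock: 21.13
tool_pos: [0.6248, -0.0056, 0.1664]
eef_rot: [0.571, 0.418, -0.339, 0.62]
contact_force: [-0.7, 1.2, -0.7]
opening: 0.815
```

Run:
```python
from h import *
a,c=snap('top','t6');b,d=snap('side','s6')
for cc in (c,d): print(proj(cc,rackpt([[0,-.041,.089],[0,.041,.086]],*RACK)).round(1).tolist())
cv2.imwrite('pics/c6.png',np.hstack([cv2.resize(b[130:290,150:340],None,fx=2,fy=2),cv2.resize(a[110:270,160:350],None,fx=2,fy=2)])[:,:,::-1])
print(r.get_state()['tool_pos'])
```

```text
[[228.5, 187.4], [197.6, 191.2]]
[[221.1, 210.8], [199.6, 228.9]]
[ 0.62453868 -0.0022649   0.16654275]
```

View pics/c6.png

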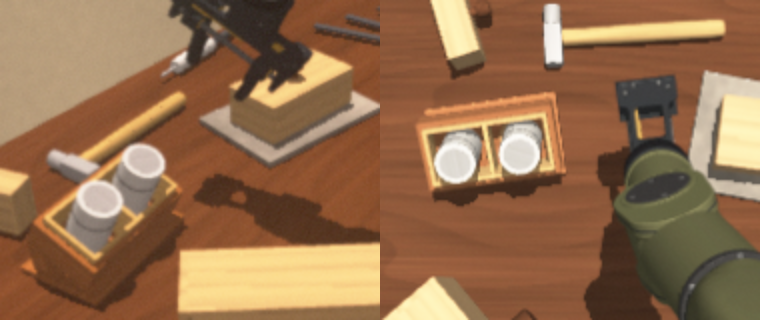

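The tin stands in the pad cell. Its cap is at side (222,210) and top (230,187), against the predicted seated positions (221,211) and (228,187). The lid is flat on the slab and the robot is clear of everything. Handing in.

```bash
python3 -c "
from plant import r
print(r.finish_job(), r.get_state()['clock'])"
```

```text
the job is handed in; nothing more can be done
the job is handed in; nothing more can be done
```

I moved the middle-sized lid from the rack onto the grey slab and stood the loose tin in the empty cork-pad cell. I handed the job in soon after the last move at about 21 s; no verdict is reported.

**Last checks:**
- **Lid:** after release it lay flat and knob up near the slab's middle. It was let go at (0.637, -0.196) against a measured slab centre of (0.638, -0.196).
- **Loose tin:** its cap sat within 2 pixels of the predicted seated position in both camera views, and the arm felt the pad before letting go.
- **Everything else:** the stored tin was still in its cell. In the pictures the hammer looked unmoved, and the arm never went near the brush or block. The gripper was clear of everything.

**What went wrong on the way:**
- The first descent to the knob stopped short at a joint limit, so the fingers shut on air above it; I reopened and repeated it in smaller steps.
- The lid drifted 8 mm sideways while being lowered, which I corrected before it touched the slab.

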